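# Stack the two-box consignment in the dispatch tray and scan its label

### The arm

A 7-joint arm with a two-finger parallel gripper is mounted at the origin on a cart in front of the work surface, level with it; the furniture and walls round the work are solid. World frame = base frame: x ahead of the robot, y to its left, z up, the work surface at z = 0. Lengths are in mm, angles in rad, forces in N, time in s.
With the tool pointing down it reaches from about 425 to 925 mm from the base axis. Payload 6.8 kg.
Tool frame: the origin (TCP) lies at the very end of the fingers, on their centre line; the grasp point (between the pads) lies 19 mm behind it; z points along the fingers, y is the line along which they close (so a half turn about z gives the same grasp; the last joint's range is limited). The gripper opens to 88 mm and grips with 3 to 60 N. Pads are 20 mm wide; open, the fingers measure 115 mm over their backs; the gripper's body (75 mm by 178 mm) begins 61 mm behind the grasp point.
Start: joints at [1.112, 0.477, 0.022, 1.555, -0.011, 1.109, -0.083], TCP at [231.973, -633.905, 222.664] pointing down, gripper open.
Joint ranges: [-2.96, 2.96], [-0.34, 2.1], [-1.41, 1.46], [0.24, 2.44], [-1.37, 4.51], [0.17, 1.92], [-2.96, 2.96]. Speed limits (rad/s): [2.39, 2.39, 3.14, 3.14, 3.14, 3.14, 3.14].

### API

Orientations are given as a unit quaternion [x, y, z, w].
In Python, from workcell import env, cams, sign_off gives the robot as it stands.
- The arm moves only by the tool move_arm, never from a script. Its argument "series" is text: rows parted by semicolons, each of 4 numbers parted by spaces: the shift along the tool's x, y, z in mm, then the turn about the tool's z in degrees. A call has 1 to 12 rows; each row is the pose to reach, as a shift and turn from the pose commanded when the call began, along the tool's axes at that moment; what a row does not reach only later rows make up. A row lasts 1/8 s, in which the tool goes at most 62.5 mm and 10.7 degrees, less where a joint would pass 70% of its speed; a pose out of reach is approached as far as the arm can. A call with a gripper value outside its range is refused whole. "hand" is the finger opening in mm, from 0 to 87.8, set as the call begins (left out, the last holds). The fingers move at their own pace and stop on an object; "newtons" is the grip in N (left out, the last holds). Time passes only in rows, so rows that repeat a pose let the fingers close. It gives the time, the measured TCP pose, the force, the opening and the grip force at its end, in the units of the state.
- env.sense(): the state, without advancing time (a new reading comes with each control period).
- cams.grab_frame(name): name is "scene" or "top"; returns (picture, depth): 384x512x3 uint8, red, green, blue; 384x512 float32, mm along the optical axis (not along the pixel's ray), 0 where there is no reading.
- cams.camera_params(name): a dict with "fx", "fy", "cx", "cy" (pixels), "xyz" and "rotation" of the camera in the world. Camera axes: x right, y up, looking along -z (the intrinsics and any distortion apply to the point x, -y, -z); pixel columns grow to the right and rows downward; lengths in mm; the calibration is good to about 2 mm. A picture is of the moment at which its call begins. camera_params takes no time and is no camera call.
- sign_off(): hands the job in; it is judged then, once.
The state is a dict: "clock": time; "joints": joint angles; "joint_velocities": joint speeds; "joint_efforts": joint torques, N m; "ee_pos": TCP position; "ee_rot": TCP orientation; "wrist_force": force on the tool from outside, world axes, zero at the start; "moment": the same for the moment, N m; "width": finger opening in mm; "grasp_force": force on a finger pad.
Only numpy, scipy, OpenCV 4.12 (cv2) and the standard library are available. Lean on these libraries where they do the work, as an engineer would, in place of code of your own. Each camera call takes 0.05 s, during which the arm holds its last target. There are 200 camera calls.

### The job

Book out this two-box consignment: set the plain carton squarely in the dispatch tray's pocket, then the carton with the barcode label on top of it, label up and between the corner guides, setting them down without a drop and letting go. Then draw the barcode scanner out of its desk stand, turn its window straight down at the label from about 10 cm above, and finish while still holding it there, motionless and touching nothing; leave the mug, tape roll and stapler alone.

Things in the scene. Friction and masses are not known exactly. Their poses are not given: they have to be found in the camera images.
- tray: Grey sheet-steel dispatch tray, fixed, empty at the start. Origin: centre of its underside; x along its length, z up. Floor 3 mm thick; pocket 126 (x) by 64 mm (y), 3 mm of play all round a carton. Upright L-shaped guides at its four corners, straight to z = 52 mm, then flared outward to 62 mm; between them the middle 79 mm of each long side is open down to the floor, room for the fingers.
- carton_low: Plain carton without a label, 120 x 58 x 34 mm (x, y, z), 0.15 to 0.31 kg, on the bare desk at the start; it goes into the tray first. Origin: centre of its underside; x along its length, z up. Grip it across its 58 mm width at mid-length. Seated, its origin is 3 mm above the desk. Either way round will do.
- carton_top: Carton with a barcode label on its top face, 120 x 58 x 34 mm (x, y, z), 0.11 to 0.22 kg, label up on the bare desk at the start. Origin: centre of its underside; x along its length, z up. Grip it across its 58 mm width at mid-length. Stacked in the tray, its origin is 37 mm and its top 71 mm above the desk. Either way round will do.
- label (a point): Centre of the barcode label (46 x 34 mm, white with black bars) on the labelled carton's top face, 26 mm from the carton's centre along its +x. Axes as the carton's.
- scanner: Cordless pistol-shaped barcode scanner, about 0.17 kg, loose in its stand. Origin: centre of the handle's foot; z runs up the handle to the head; the window looks along -x. Handle 28 (x) by 30 mm (y), above z = 62 mm 32 x 33. Head 44 mm wide (y), x -47 to +27, z 103 to 141 mm; nose 50 mm wide, 44 high, out to x = -64. In the stand the window looks about 38 degrees below level.
- grip (a point): Where to grip the scanner: mid-head, at x = -6, z = +122 mm from the handle's foot; axes as the scanner's. The head's sides here are flat and parallel, 44 mm apart (along y), so the tool may come down at any pitch. It then turns about 52 degrees, window down: a tool that grips pointing straight down, or 10 degrees towards the window side, ends tilted 52 or 42 degrees the other way.
- window (a point): Centre of the scanner's window, 58 mm in front of the grip point (x = -64, z = +122 mm from the handle's foot). Axes as the scanner's: the window looks along -x.
- stand: Black scanner stand, fixed: round foot of 58 mm radius with a square socket that leans 35 degrees towards its -x, where the window looks. Origin: centre of the foot's underside; z up. Socket floor at x = 35, y = 0, z = 35 mm; 31 x 33 mm inside (1.5 mm play round the handle), 50 mm deep. The scanner comes out along the handle's slanted z axis. The rim is about 50 mm below the head.
- mug_1: Small white mug, 62 x 89 x 52 mm, origin at the centre of its underside; leave it.
- tape: Roll of brown packing tape lying flat, 96 mm across, 48 mm high, origin at the centre of its underside; leave it.
- stapler: Red stapler, 140 x 36 x 48 mm, origin at the centre of its underside; leave it.
There are look-alikes about, which are no part of the job. What is shaped like the carton_top but blue is not meant. What is shaped like the carton_low but turquoise is not meant.

How it is judged:
By the outcome, as a careful person would: the job done as asked, in the order asked, and still so for the second after the job is handed in, while the arm keeps its last pose, push and grip.
It also fails if it takes over 72 s, if anything falls off the work surface, if the arm or the gripper's body presses on something with over 40 N, if the wrist force passes 120 N, or if a joint passes its speed limit or range.

## Working session

There is one attempt and no reset: what is moved stays moved. The work goes in short steps, Python scripts to look and compute and a tool call to move; the robot and the scene stay as the last step left them, time stands still between calls to the robot, and variables do not carry over. Pictures are saved under pics/ and viewed, at most 10 in all, crops included, and the job is handed in when it is done.

Besides the shell and the picture viewer there is one more tool, called after ">>>" as a command line: name --argument value ..., lists and objects as JSON in quotes. move_arm: Moves the arm, as the interface text tells. Its arguments: {"type":"object","properties":{"series":{"type":"string"},"hand":{"type":"number"},"newtons":{"type":"number"}},"required":["series"]}

```bash
ls; mkdir -p pics
cat > h.py <<'E'
import numpy as np, cv2
from scipy.spatial.transform import Rotation as R
from workcell import env, cams, sign_off
def grab(n):
    p,d=cams.grab_frame(n); c=cams.camera_params(n); return p,d,c
def rot(c):
    r=np.array(c["rotation"],float); return r if r.shape==(3,3) else R.from_quat(r).as_matrix()
def cloud(d,c):
    v,u=np.mgrid[0:d.shape[0],0:d.shape[1]]
    P=np.stack([(u-c["cx"])/c["fx"]*d,-(v-c["cy"])/c["fy"]*d,-d],-1)
    return P@rot(c).T+np.array(c["xyz"])
E
python3 - <<'E'
from h import *
for n in("scene","top"):
    p,d,c=grab(n); print(n,c)
    np.savez(f"pics/{n}0.npz",p=p,d=d)
    cv2.imwrite(f"pics/{n}0.png",cv2.resize(p[:,:,::-1],(800,600),interpolation=cv2.INTER_CUBIC))
s=env.sense(); print(s)
E
```

```text
pics
scene {'fx': 378.3860715813113, 'fy': 378.3860715813113, 'cx': 254.30969037143376, 'cy': 189.0236056872318, 'xyz': array([1382.10049928,  131.62437366, 1140.94713798]), 'rotation': array([0.22341416, 0.27317716, 0.71760683, 0.60041718])}
top {'fx': 448.9552234971786, 'fy': 448.9552234971786, 'cx': 249.22795782797584, 'cy': 190.58568816166152, 'xyz': array([-207.68621068,  281.32783612, 1636.8083825 ]), 'rotation': array([-0.12663612,  0.18788285,  0.82221904, -0.52212947])}
{'clock': 0.1, 'joints': array([ 1.11186472,  0.47773161,  0.0223542 ,  1.55631198, -0.01151869,
        1.10929803, -0.08311282]), 'joint_velocities': array([-2.21202475e-04, -1.89806771e-03,  5.47811604e-04, -1.72839818e-03,
        2.09786792e-04,  9.59541866e-04,  1.98718764e-05]), 'joint_efforts': array([ 4.44310193e-03, -5.84096289e+01,  1.54022299e+00, -2.73313934e+01,
       -5.41634951e-02,  1.31493175e-02,  1.62815979e-05]), 'ee_pos': array([ 231.79080128, -633.39233878,  221.78680896]), 'ee_rot': array([ 9.84654692e-01,  1.74512121e-01, -1.93482592e-04, -7.86977636e-04]), 'wrist_force': array([ 0.45714459, -0.37861875,  0.18703526]), 'moment': array([-0.02736124,  0.01578601,  0.08483315]), 'grasp_force': 0.0, 'width': 87.46981270637016}
```

View pics/top0.png

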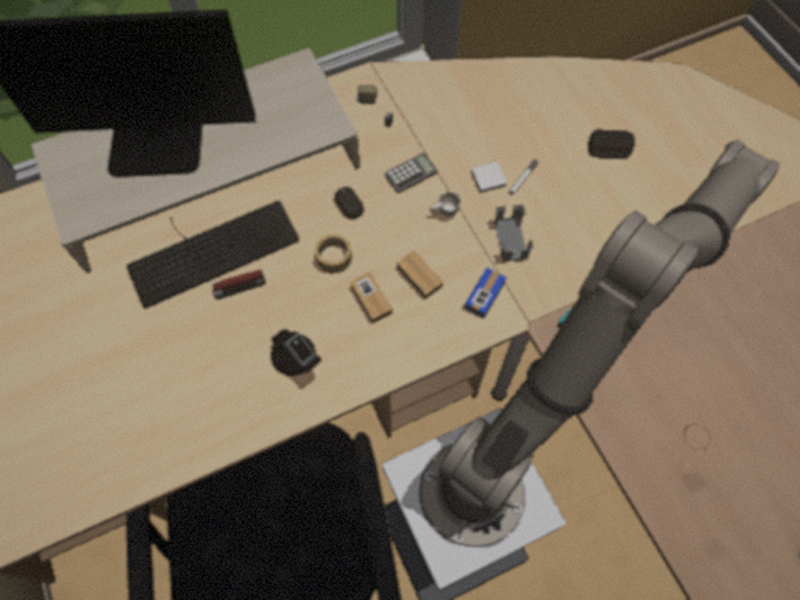

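View pics/scene0.png

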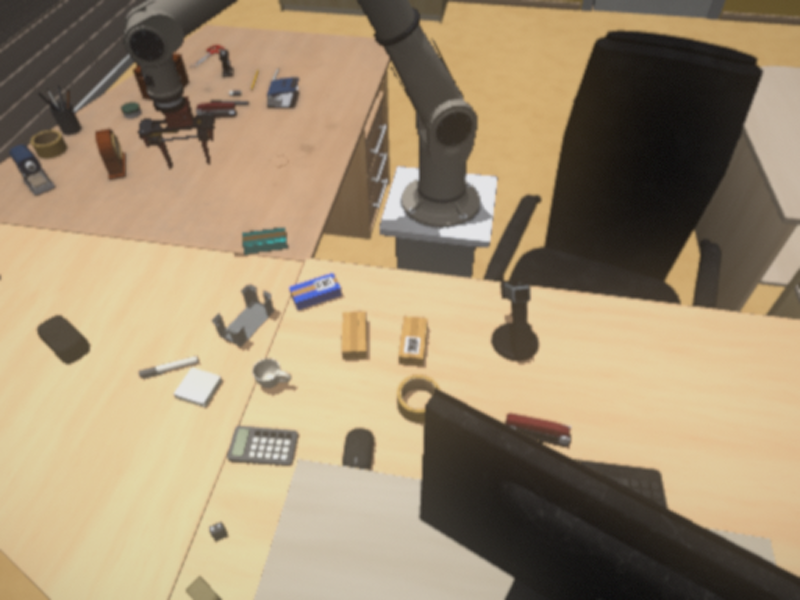

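The top view shows the plain carton at (420,273), the labelled carton at (370,297), the tray at (511,235) and the scanner in its stand at (295,352). The blue decoy is at (485,292), the mug at (446,206), the tape at (333,253) and the stapler at (239,284). In the scene view these are the plain carton (354,334), labelled carton (413,340), tray (246,318) and scanner (516,320).

Run:
```python
from h import *
c0=dict(top=[(420,273),(370,297),(511,235),(295,352),(446,206),(333,253)],scene=[(354,334),(413,340),(246,318),(516,320)])
for n in("top","scene"):
    f=np.load(f"pics/{n}0.npz"); p,d=f['p'],f['d']; c=cams.camera_params(n); W=cloud(d,c)
    print(n)
    for u,v in c0[n]:
        print((u,v),W[int(v/1.5625),int(u/1.5625)].round(0))
    m=(abs(W[...,2])<15)&(W[...,0]>300)&(W[...,0]<900)&(abs(W[...,1])<400)&(d>0)
    print('desk z',np.median(W[m][:,2]),W[m][:,2].std())
    # carton tops
    for k,(u,v) in enumerate(c0[n][:2]):
        q=W[int(v/1.5625),int(u/1.5625)]
        s=(np.linalg.norm(W[...,:2]-q[:2],axis=-1)<90)&(W[...,2]>22)&(W[...,2]<45)
        nl,lab=cv2.connectedComponents(s.astype(np.uint8)); s=lab==lab[int(v/1.5625),int(u/1.5625)]
        P=W[s]; r=cv2.minAreaRect(P[:,:2].astype(np.float32)); print('carton',k,r,P.mean(0).round(1),s.sum())
# crops enlarged
p=np.load("pics/top0.npz")['p']; s=np.load("pics/scene0.npz")['p']
a=cv2.resize(p[110:250,160:350],None,fx=4,fy=4,interpolation=cv2.INTER_CUBIC); cv2.imwrite("pics/topc.png",a[:,:,::-1])
a=cv2.resize(s[170:260,130:360],None,fx=3.4,fy=3.4,interpolation=cv2.INTER_CUBIC); cv2.imwrite("pics/scec.png",a[:,:,::-1])
```

```text
top
(420, 273) [ 547. -133.   40.]
(370, 297) [537.  13.  40.]
(511, 235) [ 559. -417.    7.]
(295, 352) [433. 243. 147.]
(446, 206) [ 719. -299.   11.]
(333, 253) [722.  38.  -2.]
desk z 1.8320370510728026 4.710213741297055
carton 0 ((549.1634521484375, -136.29164123535156), (121.20590209960938, 60.876041412353516), 13.199078559875488) [ 546.7 -135.7   34.5] 413
carton 1 ((541.2803344726562, 5.39903450012207), (123.09690856933594, 59.98051071166992), 3.4718451499938965) [539.8   5.6  35. ] 414
scene
(354, 334) [ 557. -134.   30.]
(413, 340) [551.   8.  31.]
(246, 318) [ 536. -416.    3.]
(516, 320) [501. 237.  95.]
desk z -1.7784990932084384 3.915926653888796
carton 0 ((554.2716064453125, -132.53041076660156), (124.26604461669922, 56.7656135559082), 13.120677947998047) [ 557.7 -131.9   31.7] 424
carton 1 ((545.3673706054688, 7.947519302368164), (125.31388092041016, 57.849884033203125), 3.775932550430298) [549.2   8.3  31.7] 435
```

View pics/topc.png

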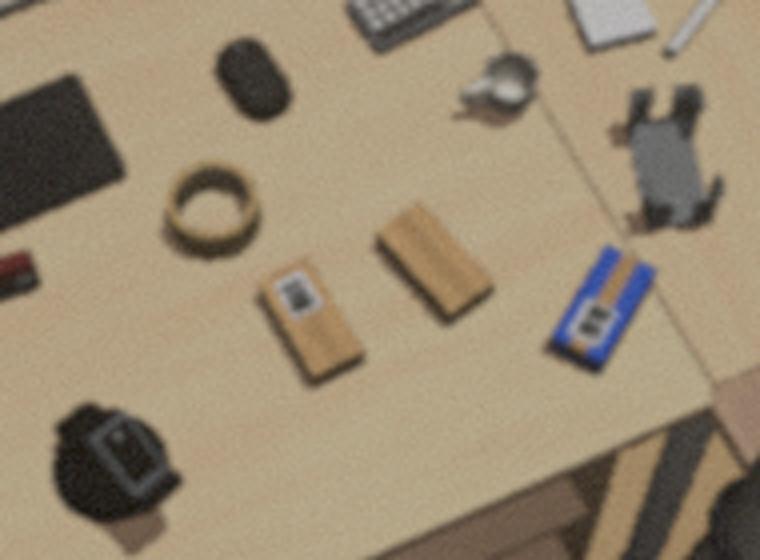

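View pics/scec.png

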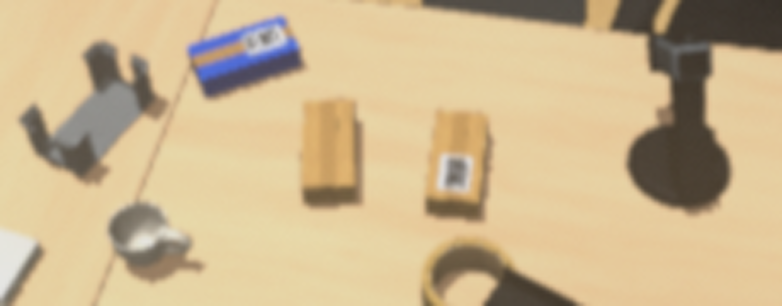

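The crops show the plain carton at (435,262), the labelled carton at (310,318) with its label at the upper-left (far) end, the tray at (668,170) and the stand at (112,462). In the scene crop the head leans toward the robot. Next I'll fit the tray and stand, and refine the cartons.

Run:
```python
from h import *
from scipy.optimize import least_squares
A={}
for n in("top","scene"):
    f=np.load(f"pics/{n}0.npz"); p,d=f['p'],f['d']; c=cams.camera_params(n); W=cloud(d,c)
    W[...,2]-= {'top':1.8,'scene':-1.8}[n]*0
    A[n]=(p,d,W)
    ok=d>0
    # tray: dark guides + grey floor
    near=ok&(np.linalg.norm(W[...,:2]-[548,-416],axis=-1)<120)
    hsv=cv2.cvtColor(p,cv2.COLOR_RGB2HSV)
    grey=near&(hsv[...,1]<75)&(hsv[...,2]<165)&(W[...,2]>-8)
    g=W[grey]; print(n,'tray all',grey.sum(),cv2.minAreaRect(g[:,:2].astype(np.float32)))
    hi=near&(W[...,2]>18)&(W[...,2]<75); h=W[hi]; print(' guides',hi.sum(),h[:,:2].min(0),h[:,:2].max(0),cv2.minAreaRect(h[:,:2].astype(np.float32)))
    nl,lab,st,cen=cv2.connectedComponentsWithStats(hi.astype(np.uint8))
    for i in range(1,nl):
        if st[i,4]>8: print('   comp',st[i,4],W[lab==i].mean(0).round(1),W[lab==i].max(0).round(0),W[lab==i].min(0).round(0))
    # stand
    near=ok&(np.linalg.norm(W[...,:2]-[460,240],axis=-1)<140)
    hd=near&(W[...,2]>100); print(' head',hd.sum(),W[hd].mean(0).round(1),cv2.minAreaRect(W[hd][:,:2].astype(np.float32)),W[hd][:,2].max())
    dk=near&(hsv[...,2]<75)&(W[...,2]<25)&(W[...,2]>-10); 
    print(' foot',dk.sum(),W[dk].mean(0).round(1),cv2.minEnclosingCircle(W[dk][:,:2].astype(np.float32)))
# orthographic views (x up, y left) of both clouds side by side around tray and stand, 1mm/px interpolated splat
out=[]
for cx,cy in((548,-416),(460,240)):
    for n in("top","scene"):
        p,d,W=A[n]; im=np.full((300,300,3),255,np.uint8)
        m=(d>0)&(abs(W[...,0]-cx)<98)&(abs(W[...,1]-cy)<98)
        Q=W[m];C=p[m]; o=np.argsort(Q[:,2])
        for q,cc in zip(Q[o],C[o]):
            r=int(150-(q[0]-cx)*1.5);k=int(150-(q[1]-cy)*1.5); cv2.rectangle(im,(k-2,r-2),(k+2,r+2),tuple(int(x) for x in cc[::-1]),-1)
        out.append(im)
cv2.imwrite("pics/ortho.png",np.vstack([np.hstack(out[:2]),np.hstack(out[2:])]))
```

```text
top tray all 757 ((560.4628295898438, -391.00531005859375), (162.02122497558594, 219.63455200195312), 70.18655395507812)
 guides 199 [ 474.61892688 -465.93418184] [ 625.18135661 -352.4111439 ] ((549.9412231445312, -410.3033447265625), (78.15143585205078, 145.42417907714844), 70.77499389648438)
   comp 62 [ 597.1 -455.7   46. ] [ 612. -440.   71.] [ 574. -466.   19.]
   comp 49 [ 614.9 -406.9   46.5] [ 625. -388.   67.] [ 596. -423.   18.]
   comp 48 [ 483.9 -416.8   45.1] [ 503. -400.   73.] [ 475. -432.   19.]
   comp 40 [ 499.8 -365.5   40.9] [ 523. -352.   70.] [ 485. -381.   18.]
 head 346 [431.2 227.2 138.7] ((437.52587890625, 228.10641479492188), (94.57276153564453, 46.98685836791992), 18.86513328552246) 171.1597448330822
 foot 244 [476.3 266.3  12.2] ((488.4818420410156, 247.7266845703125), 56.36665725708008)
scene tray all 661 ((547.893310546875, -405.2792053222656), (78.79783630371094, 148.88377380371094), 71.51715087890625)
 guides 281 [ 475.79373236 -461.60079615] [ 627.90196817 -350.14221461] ((550.8882446289062, -407.57427978515625), (79.22309112548828, 140.63156127929688), 70.13153076171875)
   comp 88 [ 488.  -414.4   42.1] [ 505. -396.   65.] [ 476. -430.   18.]
   comp 62 [ 506.9 -360.9   42.6] [ 528. -350.   64.] [ 491. -375.   19.]
   comp 66 [ 595.2 -452.5   43.9] [ 612. -438.   64.] [ 579. -462.   19.]
   comp 65 [ 615.7 -398.1   38.9] [ 628. -386.   62.] [ 598. -420.   19.]
 head 318 [465.8 232.3 132.7] ((449.58831787109375, 231.16415405273438), (108.86436462402344, 43.98086166381836), 19.008947372436523) 163.00191503981227
 foot 12 [494.2 251.5  10.4] ((493.3187255859375, 256.78173828125), 38.57390594482422)
```

View pics/ortho.png

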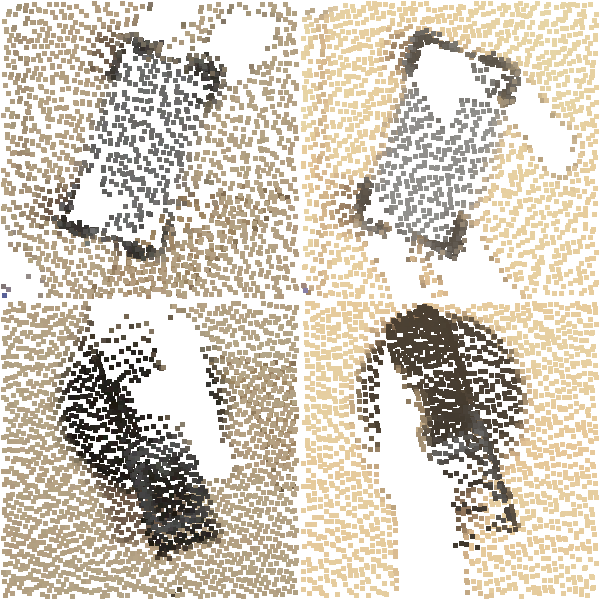

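The ortho view shows the tray tilted about -20°, centred near (550,-409). The scanner head points toward (-x,-y), with stand yaw about 19°. I'll refine everything with a surface fit.

```bash
cat >> h.py <<'E'
from scipy.optimize import least_squares
def sdf(P,lo,hi):
    lo,hi=np.array(lo,float),np.array(hi,float); q=abs(P-(lo+hi)/2)-(hi-lo)/2
    return np.linalg.norm(np.maximum(q,0),axis=1)+np.minimum(q.max(1),0)
CART=[((-60,-29,0),(60,29,34))]
SCAN=[((-47,-22,103),(27,22,141)),((-64,-25,100),(-47,25,144)),((-14,-15,0),(14,15,62)),((-16,-16.5,62),(16,16.5,103))]
def usdf(P,boxes): return np.min([sdf(P,*b) for b in boxes],axis=0)
def fit(P,boxes,x0,free):
    x0=np.array(x0,float)   # x y z yaw pitch(about y) ; deg
    def f(v):
        x=x0.copy(); x[free]=v
        r=R.from_euler('ZY',[x[3],x[4]],degrees=True)
        return usdf(r.inv().apply(P-x[:3]),boxes)
    s=least_squares(f,x0[free],loss='soft_l1',f_scale=3,x_scale=[1]*len(free)); x=x0.copy(); x[free]=s.x; return x,np.median(abs(f(s.x)))
E
python3 - <<'E'
from h import *
allP={}
for n in("top","scene"):
    f=np.load(f"pics/{n}0.npz"); p,d=f['p'],f['d']; c=cams.camera_params(n); W=cloud(d,c); ok=d>0
    def reg(x,y,r,z0,z1): return W[ok&(np.hypot(W[...,0]-x,W[...,1]-y)<r)&(W[...,2]>z0)&(W[...,2]<z1)]
    allP[n]=[reg(550,-134,90,12,60),reg(543,7,90,12,60),reg(440,230,90,97,190),reg(440,230,90,97,190)]
    foot=W[ok&(np.hypot(W[...,0]-485,W[...,1]-248)<100)&(p.max(-1)<95)&(W[...,2]<22)]
    print(n,'foot pts',len(foot))
    if len(foot)>20:
        h=cv2.convexHull(foot[:,:2].astype(np.float32))[:,0]
        s=least_squares(lambda v:np.hypot(*(h-v).T)-57,[488,248],loss='soft_l1',f_scale=2); print(' circ',s.x,abs(s.fun).mean())
for k,(bx,x0,fr) in enumerate([(CART,[550,-134,0,13,0],[0,1,2,3]),(CART,[543,7,0,3.6,0],[0,1,2,3]),(SCAN,[520,258,35,19,-37],[0,1,3]),(SCAN,[520,258,35,19,-37],[0,1,2,3,4])]):
    for n in("top","scene"):
        print(k,n,*[v.round(1) for v in fit(allP[n][k],bx,x0,fr)])
    print(k,'both',*[v.round(1) for v in fit(np.vstack([allP[n][k] for n in allP]),bx,x0,fr)])
E
```

```text
top foot pts 263
 circ [489.84667247 245.02600871] 2.34053427165144
scene foot pts 246
 circ [497.31623998 249.60099198] 4.032110258899687
0 top [ 550.2 -136.7    1.9   13.1    0. ] 2.2
0 scene [ 552.1 -132.1   -1.8   13.3    0. ] 1.5
0 both [ 5.517e+02 -1.357e+02 -3.000e-01  1.290e+01  0.000e+00] 2.2
1 top [542.2   3.9   1.9   4.1   0. ] 2.2
1 scene [544.4   8.5  -1.8   4.2   0. ] 1.4
1 both [ 5.437e+02  5.100e+00 -3.000e-01  4.700e+00  0.000e+00] 2.1
2 top [521.2 249.9  35.   15.7 -37. ] 2.5
2 scene [524.2 255.8  35.   16.7 -37. ] 1.6
2 both [523.  252.9  35.   15.7 -37. ] 2.0
3 top [529.2 256.3  47.   18.7 -42.6] 2.0
3 scene [526.  256.3  36.   16.7 -38.2] 1.7
3 both [526.3 253.5  41.2  15.4 -39.8] 2.0
```

```bash
cat > go.py <<'E'
import sys
from h import *
s=env.sense(); r=R.from_quat(s['ee_rot']); p=s['ee_pos']; X=r.as_matrix()
y=np.degrees(np.arctan2(X[1,0],X[0,0])); tilt=np.degrees(np.arccos(-X[2,2]))
print('t',round(s['clock'],2),'p',p.round(1),'yaw',y.round(2),'tilt',tilt.round(2),'w',round(s['width'],1),'gf',round(s['grasp_force'],1),'F',s['wrist_force'].round(1),'M',s['moment'].round(2),'q7',s['joints'].round(2))
for a in sys.argv[1:]:
    v=[float(t) for t in a.split(',')]
    turn=((y-v[3]+90)%180)-90
    print(a,'->',(r.inv().apply(np.array(v[:3])-p)).round(1),turn.round(1))
E
python3 go.py 551.2,-134.4,120,13.2 551.2,-134.4,5,13.2
```

```text
t 0.1 p [ 231.8 -633.4  221.8] yaw 20.1 tilt 0.09 w 87.5 gf 0.0 F [ 0.5 -0.4  0.2] M [-0.03  0.02  0.08] q7 [ 1.11  0.48  0.02  1.56 -0.01  1.11 -0.08]
551.2,-134.4,120,13.2 -> [ 471.5 -358.7  102.3] 6.9
551.2,-134.4,5,13.2 -> [ 471.5 -358.5  217.3] 6.9
```

>>> move_arm --series "30 -23 0 1; 75 -57 10 2; 122 -93 20 3; 170 -129 30 4; 220 -167 40 5; 270 -205 55 6; 320 -243 70 7; 368 -280 80 7; 412 -313 90 7; 446 -339 98 7; 465 -354 102 7; 471.5 -358.7 102 7" --hand 87.8

```text
clock: 1.6
ee_pos: [551.7, -133.2, 120.1]
ee_rot: [0.993, 0.115, -0.0, -0.0]
wrist_force: [-0.6, 0.2, 0.7]
width: 87.6
grasp_force: 0.0
```

```bash
python3 go.py 551.2,-134.4,60,13.2 551.2,-134.4,5,13.2
```

```text
t 1.6 p [ 551.7 -133.2  120.1] yaw 13.26 tilt 0.07 w 87.6 gf 0.0 F [-0.6  0.2  0.7] M [-0.02 -0.03 -0.01] q7 [ 0.25  0.43 -0.16  1.9   0.09  0.82 -1.29]
551.2,-134.4,60,13.2 -> [-0.8  1.1 60.1] 0.1
551.2,-134.4,5,13.2 -> [ -0.7   1.2 115.1] 0.1
```

>>> move_arm --series "-1 1 25 0; -1 1 60 0; -1 1 90 0; -1 1 108 0; -1 1 115 0; -1 1 115 0"

```text
clock: 2.35
ee_pos: [550.9, -136.6, 5.9]
ee_rot: [0.994, 0.114, 0.0, 0.0]
wrist_force: [-0.6, -0.1, 0.5]
width: 88.0
grasp_force: 0.0
```

>>> move_arm --series "0 0 0 0; 0 0 0 0; 0 0 0 0; 0 0 0 0; 0 0 0 0; 0 0 0 0" --hand 50 --newtons 25

```text
clock: 3.1
ee_pos: [551.0, -136.2, 6.0]
ee_rot: [0.993, 0.114, 0.0, 0.0]
wrist_force: [-1.6, 0.8, 5.8]
width: 57.9
grasp_force: 25.0
```

>>> move_arm --series "0 0 -10 0; 0 0 -40 0; 0 0 -80 0; 0 0 -110 0; 0 0 -125 0; 0 0 -125 0"

```text
clock: 3.85
ee_pos: [551.1, -136.3, 131.2]
ee_rot: [0.993, 0.114, 0.001, 0.0]
wrist_force: [-0.2, 0.2, -2.3]
width: 57.6
grasp_force: 25.0
```

```bash
python3 go.py 550.4,-409,115,-19.4 550.4,-409,60,-19.4
```

```text
t 3.85 p [ 551.1 -136.3  131.2] yaw 13.09 tilt 0.08 w 57.6 gf 25.0 F [-0.2  0.2 -2.3] M [ 0.   -0.06  0.07] q7 [ 0.26  0.41 -0.16  1.89  0.09  0.84 -1.29]
550.4,-409,115,-19.4 -> [-62.4 265.4  16.3] 32.5
550.4,-409,60,-19.4 -> [-62.5 265.4  71.3] 32.5
```

>>> move_arm --series "-7 30 0 4; -16 68 0 9; -26 109 0 14; -36 150 0 19; -45 191 5 24; -54 228 12 29; -60 254 20 32; -62.4 265.4 27 32.5; -62.4 265.4 31 32.5; -62.4 265.4 31 32.5"

```text
clock: 5.1
ee_pos: [550.6, -406.7, 99.1]
ee_rot: [0.986, -0.167, -0.0, -0.001]
wrist_force: [-0.5, 0.6, -2.2]
width: 58.2
grasp_force: 25.0
```

```bash
python3 go.py 550.4,-409,60,-19.4
cat > look.py <<'E'
import sys
from h import *
# fit carton held/placed near given pose; report tray guide rects also
x,y,z,yaw=[float(t) for t in sys.argv[1].split(',')]
for n in("top","scene"):
    p,d,c=grab(n); np.savez(f"pics/{n}_{sys.argv[2]}.npz",p=p,d=d); W=cloud(d,c); r=W-[x,y,z]; ok=d>0
    a=np.radians(yaw); u=r[...,0]*np.cos(a)+r[...,1]*np.sin(a); v=-r[...,0]*np.sin(a)+r[...,1]*np.cos(a)
    P=W[ok&(abs(u)<75)&(abs(v)<40)&(r[...,2]>8)&(r[...,2]<42)&~((abs(u)<22)&(abs(v)>24))]
    print(n,len(P),*[q.round(1) for q in fit(P,CART,[x,y,z,yaw,0],[0,1,2,3])])
E
python3 look.py 550.4,-409,94,-19.4 held0
```

```text
t 5.1 p [ 550.6 -406.7   99.1] yaw -19.25 tilt 0.11 w 58.2 gf 25.0 F [-0.5  0.6 -2.2] M [ 0.06  0.05 -0.06] q7 [ 0.53  0.62  0.03  1.63 -0.02  0.9  -1.34]
550.4,-409,60,-19.4 -> [ 0.6  2.3 39.1] 0.1
top 0 [ 550.4 -409.    94.   -19.4    0. ] nan
scene 283 [ 552.  -404.3   91.   -20.     0. ] 1.2
  return _methods._mean(a, axis=axis, dtype=dtype,
  ret = ret.dtype.type(ret / rcount)
```

>>> move_arm --series "0.3 3 10 0; 0.3 3 25 0; 0.3 3 32 0; 0.3 3 38 0; 0.3 3 44 0; 0.3 3 50 0; 0.3 3 50 0"

```text
clock: 6.08
ee_pos: [549.2, -411.6, 49.2]
ee_rot: [0.986, -0.168, -0.0, -0.0]
wrist_force: [-0.5, 0.6, -2.6]
width: 57.9
grasp_force: 25.0
```

```bash
python3 go.py 549.8,-409.6,9,-19.4; python3 look.py 549.9,-409.5,43,-19.4 held1 2>/dev/null
```

```text
t 6.08 p [ 549.2 -411.6   49.2] yaw -19.4 tilt 0.05 w 57.9 gf 25.0 F [-0.5  0.6 -2.6] M [ 0.1   0.02 -0.06] q7 [ 0.53  0.68  0.03  1.65 -0.02  0.81 -1.34]
549.8,-409.6,9,-19.4 -> [-0.  -2.1 40.2] 0.0
top 2 [ 550.  -413.4   43.   -81.1    0. ] 0.7
scene 302 [ 551.8 -408.2   41.4  -21.3    0. ] 1.5
```

>>> move_arm --series "0 -0.8 10 0; 0 -0.8 20 0; 0 -0.8 29 0; 0 -0.8 35 0; 0 -0.8 38 0; 0 -0.8 40 0; 0 -0.8 40.5 0; 0 -0.8 40.5 0"

```text
clock: 7.18
ee_pos: [549.8, -411.2, 9.4]
ee_rot: [0.986, -0.169, 0.0, 0.0]
wrist_force: [0.0, -1.1, -2.1]
width: 57.7
grasp_force: 25.0
```

```bash
python3 go.py
```

```text
t 7.17 p [ 549.8 -411.2    9.4] yaw -19.41 tilt 0.02 w 57.7 gf 25.0 F [ 0.  -1.1 -2.1] M [ 0.01 -0.   -0.03] q7 [ 0.53  0.73  0.02  1.66 -0.02  0.75 -1.34]
```

Not quite touching yet, so a little further until it loads.

>>> move_arm --series "0 0 0.6 0; 0 0 1.2 0; 0 0 1.2 0"

```text
clock: 7.55
ee_pos: [549.9, -411.2, 9.1]
ee_rot: [0.986, -0.169, 0.0, 0.0]
wrist_force: [-2.0, 1.8, 6.2]
width: 57.7
grasp_force: 25.0
```

>>> move_arm --series "0 0 0 0; 0 0 0 0; 0 0 0 0; 0 0 -5 0; 0 0 -20 0; 0 0 -55 0; 0 0 -95 0; 0 0 -120 0; 0 0 -120 0" --hand 84

```text
clock: 8.68
ee_pos: [551.3, -412.2, 131.6]
ee_rot: [0.986, -0.169, 0.003, 0.001]
wrist_force: [0.5, 0.4, -0.1]
width: 84.2
grasp_force: 0.0
```

```bash
python3 go.py 543.3,6.2,130,4.2
```

```text
t 8.68 p [ 551.3 -412.2  131.6] yaw -19.41 tilt 0.34 w 84.2 gf 0.0 F [ 0.5  0.4 -0.1] M [0.05 0.01 0.05] q7 [ 0.53  0.58  0.03  1.61 -0.02  0.95 -1.34]
543.3,6.2,130,4.2 -> [-1.466e+02 -3.920e+02  2.000e-01] -23.6
```

>>> move_arm --series "-12 -32 0 -2; -28 -76 0 -4; -46 -124 0 -7; -65 -174 0 -10; -84 -225 0 -13; -103 -276 0 -16; -120 -321 0 -19; -134 -358 0 -22; -143 -382 0 -23.6; -146.6 -392 0 -23.6; -146.6 -392 0 -23.6" --hand 87.8

```text
clock: 10.05
ee_pos: [541.6, 6.9, 127.8]
ee_rot: [0.999, 0.036, -0.0, 0.0]
wrist_force: [0.6, -0.5, -0.1]
width: 87.5
grasp_force: 0.0
```

```bash
python3 go.py 543.3,6.2,5.5,4.2; python3 look.py 549.9,-411.2,3,-19.4 low
```

```text
t 10.05 p [541.6   6.9 127.8] yaw 4.15 tilt 0.03 w 87.5 gf 0.0 F [ 0.6 -0.5 -0.1] M [ 0.04 -0.   -0.  ] q7 [-0.    0.38 -0.16  1.95  0.08  0.81 -1.7 ]
543.3,6.2,5.5,4.2 -> [  1.6   0.7 122.3] -0.0
top 19 [ 546.9 -414.9    8.9  -18.3    0. ] 2.1
scene 508 [ 554.3 -406.3    1.5  -18.7    0. ] 2.3
```

>>> move_arm --series "1.6 1 25 0; 1.6 1 60 0; 1.6 1 92 0; 1.6 1 112 0; 1.6 1 121 0; 1.6 1 122 0; 1.6 1 122 0"

```text
clock: 11.02
ee_pos: [543.9, 6.2, 6.7]
ee_rot: [0.999, 0.036, 0.001, 0.0]
wrist_force: [-0.0, -0.2, -0.3]
width: 87.8
grasp_force: 0.0
```

>>> move_arm --series "0 0 0 0; 0 0 0 0; 0 0 0 0; 0 0 0 0; 0 0 0 0; 0 0 0 0" --hand 50 --newtons 25

```text
clock: 11.78
ee_pos: [543.4, 6.5, 6.2]
ee_rot: [0.999, 0.037, 0.0, 0.0]
wrist_force: [-0.8, -1.1, 4.6]
width: 58.1
grasp_force: 25.0
```

>>> move_arm --series "0 0 -10 0; 0 0 -40 0; 0 0 -80 0; 0 0 -115 0; 0 0 -135 0; 0 0 -135 0"

```text
clock: 12.52
ee_pos: [544.3, 6.6, 142.6]
ee_rot: [0.999, 0.037, 0.002, -0.0]
wrist_force: [-0.8, -0.3, -2.0]
width: 57.7
grasp_force: 25.0
```

```bash
python3 go.py 549.9,-411.2,140,-19.4 ; python3 look.py 549.9,-411.2,3,-19.4 low2; python3 look.py 543.3,6.2,134,4.2 held2
```

```text
t 12.53 p [544.3   6.6 142.6] yaw 4.19 tilt 0.2 w 57.7 gf 25.0 F [-0.8 -0.3 -2. ] M [ 0.05 -0.06 -0.05] q7 [ 0.01  0.36 -0.16  1.94  0.08  0.84 -1.7 ]
549.9,-411.2,140,-19.4 -> [-25.  417.1   2.5] 23.6
top 6 [ 547.5 -423.3   18.5   -8.4    0. ] 0.3
scene 503 [ 554.  -406.9    1.6  -18.9    0. ] 2.1
top 290 [542.4   4.8 135.6   4.2   0. ] 1.6
scene 432 [543.    8.7 132.1   2.8   0. ] 1.2
```

>>> move_arm --series "-2 32 0 2; -4 75 0 4; -8 123 0 7; -11 173 0 9; -14 224 0 12; -17 275 0 15; -20 324 0 18; -22 366 0 21; -23 396 4 23; -23.5 412 10 23.6; -23.5 417.6 15 23.6; -23.5 417.6 15 23.6"

```text
clock: 14.22
ee_pos: [550.3, -410.3, 124.8]
ee_rot: [0.986, -0.168, -0.001, -0.001]
wrist_force: [-0.4, -0.8, -1.4]
width: 57.7
grasp_force: 25.0
```

```bash
python3 go.py 551.3,-411.7,95,-19.4 551.3,-411.7,43,-19.4; python3 look.py 551,-411,121,-19.4 held3 2>/dev/null
```

```text
t 14.22 p [ 550.3 -410.3  124.8] yaw -19.32 tilt 0.12 w 57.7 gf 25.0 F [-0.4 -0.8 -1.4] M [ 0.05 -0.04  0.  ] q7 [ 0.52  0.59  0.04  1.61 -0.03  0.95 -1.33]
551.3,-411.7,95,-19.4 -> [ 1.4  1.  29.8] 0.1
551.3,-411.7,43,-19.4 -> [ 1.5  1.1 81.8] 0.1
top 0 [ 551.  -411.   121.   -19.4    0. ] nan
scene 289 [ 551.2 -407.8  117.4  -19.4    0. ] 1.3
```

>>> move_arm --series "0.9 1 20 0; 0.9 1 42 0; 0.9 1 55 0; 0.9 1 62 0; 0.9 1 68 0; 0.9 1 74 0; 0.9 1 78 0; 0.9 1 78 0"

```text
clock: 15.32
ee_pos: [550.8, -412.9, 47.8]
ee_rot: [0.986, -0.169, -0.0, -0.0]
wrist_force: [0.1, 0.1, -1.2]
width: 58.1
grasp_force: 25.0
```

```bash
python3 go.py 551,-411.5,43,-19.4
```

```text
t 15.32 p [ 550.8 -412.9   47.8] yaw -19.4 tilt 0.02 w 58.1 gf 25.0 F [ 0.1  0.1 -1.2] M [ 0.17 -0.03  0.04] q7 [ 0.53  0.68  0.04  1.65 -0.03  0.81 -1.33]
551,-411.5,43,-19.4 -> [-0.3 -1.4  4.8] -0.0
```

>>> move_arm --series "0 -1 2 0; 0 -1 3.5 0; 0 -1 4.5 0; 0 -1 5.2 0; 0 -1 5.2 0"

```text
clock: 15.95
ee_pos: [551.3, -412.1, 43.2]
ee_rot: [0.986, -0.169, 0.0, 0.0]
wrist_force: [-1.7, 1.5, 4.0]
width: 57.7
grasp_force: 25.0
```

>>> move_arm --series "0 0 0 0; 0 0 0 0; 0 0 0 0; 0 0 -5 0; 0 0 -20 0; 0 0 -60 0; 0 0 -105 0; 0 0 -150 0; 0 0 -170 0; 0 0 -170 0" --hand 84

```text
clock: 17.2
ee_pos: [551.9, -412.4, 214.3]
ee_rot: [0.986, -0.169, 0.001, 0.001]
wrist_force: [-0.2, 0.8, 0.3]
width: 84.0
grasp_force: 0.0
```

```bash
python3 go.py 447.7,230.2,230,17 551.2,-412,213,-19.4; python3 look.py 551,-411.5,37,-19.4 stk 2>/dev/null
python3 - <<'E'
import numpy as np,cv2
p=np.load('pics/scene_stk.npz')['p']
cv2.imwrite('pics/stk.png',cv2.resize(p[160:260,90:350],None,fx=3,fy=3,interpolation=cv2.INTER_CUBIC)[:,:,::-1])
E
```

```text
t 17.2 p [ 551.9 -412.4  214.3] yaw -19.4 tilt 0.17 w 84.0 gf 0.0 F [-0.2  0.8  0.3] M [ 0.12  0.05 -0.01] q7 [ 0.52  0.51  0.05  1.53 -0.03  1.1  -1.34]
447.7,230.2,230,17 -> [-311.7 -571.5  -17. ] -36.4
551.2,-412,213,-19.4 -> [-0.8 -0.2  1.3] -0.0
top 65 [ 553.8 -409.5   38.2  -20.8    0. ] 2.7
scene 514 [ 551.6 -409.2   34.9  -19.3    0. ] 1.7
```

View pics/stk.png

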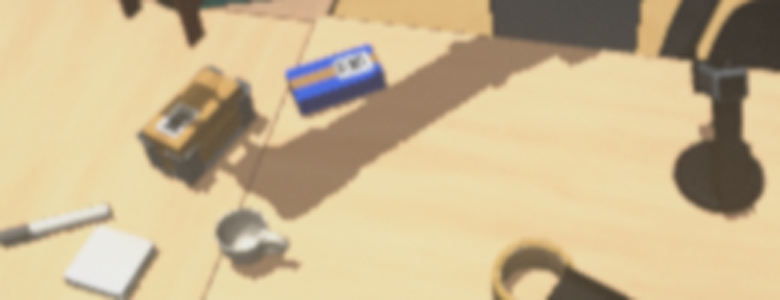

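The picture shows the label-up stack at (195,125) between the guides, level, with the fits giving z = 37. The blue box, mug and scanner (735,130) are untouched. Next, the scanner.

>>> move_arm --series "-20 -36 -3 -2; -44 -81 -6 -5; -71 -130 -10 -8; -99 -182 -14 -12; -128 -235 -17 -16; -157 -288 -20 -20; -186 -341 -20 -24; -214 -393 -20 -28; -241 -442 -20 -31; -266 -488 -20 -34; -288 -528 -20 -36.4; -302 -555 -20 -36.4" --hand 87.8

```text
clock: 18.8
ee_pos: [448.9, 213.7, 230.8]
ee_rot: [0.989, 0.149, -0.002, 0.0]
wrist_force: [0.2, -0.1, 0.2]
width: 88.0
grasp_force: 0.0
```

```bash
python3 go.py 447.8,231,180,17 447.8,231,110,17
```

```text
t 18.8 p [448.9 213.7 230.8] yaw 17.18 tilt 0.21 w 88.0 gf 0.0 F [ 0.2 -0.1  0.2] M [-0.02 -0.02  0.03] q7 [-0.22  0.2  -0.4   1.94  0.09  1.02 -1.93]
447.8,231,180,17 -> [  4.3 -16.9  50.8] 0.2
447.8,231,110,17 -> [  4.5 -16.8 120.8] 0.2
```

>>> move_arm --series "3 -10 5 0; 4.4 -16.8 20 0; 4.4 -16.8 50 0; 4.4 -16.8 80 0; 4.4 -16.8 105 0; 4.4 -16.8 118 0; 4.4 -16.8 121 0; 4.4 -16.8 121 0"

```text
clock: 19.8
ee_pos: [450.4, 229.1, 112.0]
ee_rot: [0.989, 0.148, 0.0, -0.0]
wrist_force: [0.4, 0.3, 0.2]
width: 87.8
grasp_force: 0.0
```

```bash
python3 go.py 447.8,231,110,17
python3 - <<'E'
from h import *
p,d,c=grab('scene'); cv2.imwrite('pics/sc1.png',cv2.resize(p[150:250,260:400],None,fx=5.5,fy=5.5,interpolation=cv2.INTER_CUBIC)[:,:,::-1])
E
```

```text
t 19.8 p [450.4 229.1 112. ] yaw 16.97 tilt 0.03 w 87.8 gf 0.0 F [0.4 0.3 0.2] M [-0.01  0.04  0.02] q7 [-0.28  0.37 -0.38  2.04  0.2   0.77 -2.05]
447.8,231,110,17 -> [-2.  -2.6  2. ] -0.0
```

View pics/sc1.png

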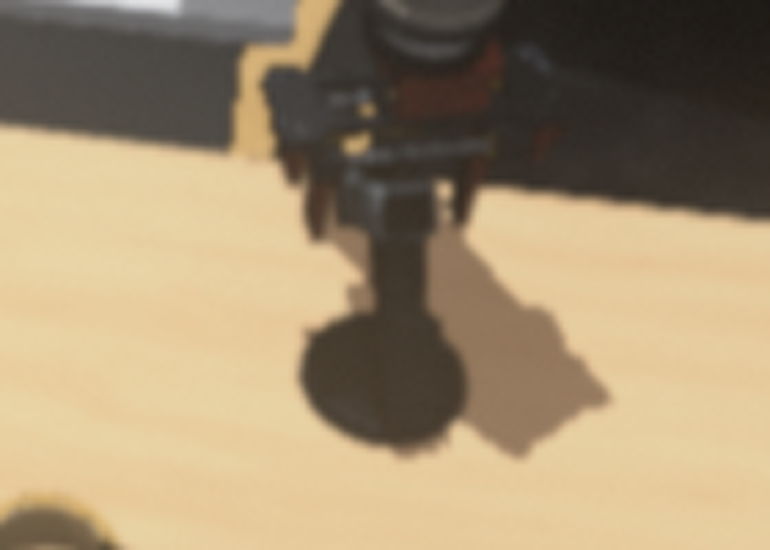

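Fingers at (315,200) and (462,195) straddle the head, which is centred near (393,205). A small correction, then close.

>>> move_arm --series "-1.5 -2 1 0; -1.5 -2 1 0; -1.5 -2 1 0; -1.5 -2 1 0; -1.5 -2 1 0; -1.5 -2 1 0; -1.5 -2 1 0" --hand 36 --newtons 25

```text
clock: 20.72
ee_pos: [448.1, 230.8, 110.8]
ee_rot: [0.989, 0.148, 0.0, -0.0]
wrist_force: [0.3, 0.6, -0.6]
width: 43.8
grasp_force: 24.9
```

```bash
python3 go.py
python3 - <<'E'
import numpy as np
for a in (35,38):
    r=np.radians(a); print(a, 'tool dir for 100mm along +handle z (tool x,z):',-100*np.sin(r).round(3),-100*np.cos(r).round(3))
E
```

```text
t 20.73 p [448.1 230.8 110.8] yaw 17.01 tilt 0.01 w 43.8 gf 24.9 F [ 0.3  0.6 -0.6] M [ 0.04  0.08 -0.05] q7 [-0.28  0.37 -0.38  2.04  0.2   0.76 -2.06]
35 tool dir for 100mm along +handle z (tool x,z): -57.4 -81.89999999999999
38 tool dir for 100mm along +handle z (tool x,z): -61.6 -78.8
```

>>> move_arm --series "0 0 0 0; -3 0 -4.2 0; -7 0 -10 0; -12 0 -17 0; -17 0 -24.3 0; -22 0 -31.4 0" --newtons 45

```text
clock: 21.48
ee_pos: [426.6, 224.1, 142.7]
ee_rot: [0.989, 0.148, 0.0, 0.0]
wrist_force: [-0.2, -0.7, -1.7]
width: 44.5
grasp_force: 44.8
```

>>> move_arm --series "-5 0 -7.1 0; -10 0 -14.3 0; -15 0 -21.4 0; -20 0 -28.6 0; -23 0 -36 0; -25 0 -50 0; -25 0 -60 0; -25 0 -60 0"

```text
clock: 22.48
ee_pos: [403.8, 217.3, 203.2]
ee_rot: [0.989, 0.148, 0.001, -0.0]
wrist_force: [-0.5, 0.2, -1.7]
width: 43.7
grasp_force: 44.8
```

```bash
cat > scan.py <<'E'
import sys
from h import *
# fit scanner orientation in hand: grip point known-ish from tool; pitch from cloud
tag=sys.argv[1]; p0=float(sys.argv[2]); s=env.sense(); X=R.from_quat(s['ee_rot']).as_matrix(); yaw=np.degrees(np.arctan2(X[1,0],X[0,0]))
if len(sys.argv)>3: yaw+=float(sys.argv[3])
g=s['ee_pos']-19*X[:,2]
print('tcp',s['ee_pos'].round(1),'grip',g.round(1),'yaw',yaw.round(1))
ox=R.from_euler('Z',yaw,degrees=True)
for n in ("top","scene"):
    p,d,c=grab(n); np.savez(f"pics/{n}_{tag}.npz",p=p,d=d); W=cloud(d,c); L=ox.inv().apply((W-g).reshape(-1,3)).reshape(W.shape)
    m=(d>0)&(p.max(-1)<110)&(abs(L[...,0])<160)&(abs(L[...,1])<27)&(L[...,2]<25)&(L[...,2]>-130)&(W[...,2]>(95 if g[2]>150 else 25))
    m&=~((abs(L[...,0])<16)&(abs(L[...,1])>18))
    if len(sys.argv)>4: m&=(L[...,0]>0)|(L[...,2]>-60)
    P=L[m]
    if len(P)<20: print(n,len(P)); continue
    best=None
    for q0 in (p0-25,p0,p0+25):
      def f(v):
        q=R.from_euler('Y',v[0],degrees=True).inv().apply(P-np.array([v[1],v[3],v[2]]))+[-6,0,122]
        return usdf(q,SCAN)
      r=least_squares(f,[q0,0,0,0],loss='soft_l1',f_scale=3)
      if best is None or r.cost<best.cost: best=r
    print(n,len(P),'pitch,dx,dz,dy',best.x.round(1),'med',np.median(abs(best.fun)).round(2))
E
python3 go.py; python3 scan.py out -38
```

```text
t 22.48 p [403.8 217.3 203.2] yaw 16.99 tilt 0.13 w 43.7 gf 44.8 F [-0.5  0.2 -1.7] M [-0.02 -0.07  0.  ] q7 [-0.24  0.17 -0.43  2.05  0.09  0.93 -1.99]
tcp [403.8 217.3 203.2] grip [403.8 217.3 222.2] yaw 17.0
top 221 pitch,dx,dz,dy [-44.5  -2.4   3.3  -3.9] med 1.84
scene 417 pitch,dx,dz,dy [-37.7   1.2  -1.7   2.1] med 1.54
```

>>> move_arm --series "20 0 4 0; 45 0 12 0; 65 0 22 0; 65 0 36 0; 64 0 48 0; 63 0 54 0; 63 0 54 0"

```text
clock: 23.45
ee_pos: [462.9, 235.2, 148.0]
ee_rot: [0.989, 0.148, -0.0, 0.0]
wrist_force: [0.1, 0.5, -2.0]
width: 44.1
grasp_force: 44.8
```

```bash
python3 go.py; python3 scan.py pre -38
```

```text
t 23.45 p [462.9 235.2 148. ] yaw 17.01 tilt 0.03 w 44.1 gf 44.8 F [ 0.1  0.5 -2. ] M [-0.01 -0.05  0.03] q7 [-0.27  0.34 -0.39  1.98  0.17  0.86 -2.02]
tcp [462.9 235.2 148. ] grip [462.9 235.2 167. ] yaw 17.0
top 217 pitch,dx,dz,dy [-42.2  -1.    3.4  -2.9] med 2.13
scene 361 pitch,dx,dz,dy [-37.4   0.9   0.7   2.7] med 1.39
```

>>> move_arm --series "-3.4 0 1.2 0; -8 0 4.5 0; -12.7 0 8.1 0; -17 0 12 0; -21.2 0 16.2 0; -25 0 20.5 0; -28.5 0 25.2 0; -31.7 0 30 0; -34.7 0 35.1 0; -34.7 0 35.1 0" --newtons 30

```text
clock: 24.8
ee_pos: [429.1, 224.6, 112.2]
ee_rot: [0.989, 0.148, -0.001, 0.0]
wrist_force: [-0.2, 2.0, -0.2]
width: 43.8
grasp_force: 30.0
```

```bash
python3 go.py; python3 scan.py mid -60
```

```text
t 24.8 p [429.1 224.6 112.2] yaw 17.01 tilt 0.14 w 43.8 gf 30.0 F [-0.2  2.  -0.2] M [ 0.51 -0.17  0.14] q7 [-0.28  0.34 -0.39  2.08  0.19  0.75 -2.06]
tcp [429.1 224.6 112.2] grip [429.1 224.7 131.2] yaw 17.0
top 153 pitch,dx,dz,dy [-67.1   2.4  -5.1  -0.7] med 2.19
scene 540 pitch,dx,dz,dy [-39.7  53.4   1.5   3.1] med 4.85
```

>>> move_arm --series "-2.6 0 5 0; -5 0 10.5 0; -7 0 16 0; -8.6 0 21.5 0; -10 0 27 0; -11 0 33 0; -11.5 0 38 0; -11.5 0 38 0"

```text
clock: 25.9
ee_pos: [418.2, 221.0, 74.4]
ee_rot: [0.989, 0.148, -0.001, 0.001]
wrist_force: [-0.6, -0.2, 0.2]
width: 44.1
grasp_force: 30.0
```

```bash
python3 go.py
```

```text
t 25.9 p [418.2 221.   74.4] yaw 16.98 tilt 0.14 w 44.1 gf 30.0 F [-0.6 -0.2  0.2] M [ 0.07  0.03 -0.02] q7 [-0.3   0.39 -0.37  2.13  0.23  0.66 -2.11]
```

>>> move_arm --series "0 0 0 0; 0 0 -15 0; 0 0 -45 0; -2 0 -80 0; -2 0 -100 0; -2 0 -105 0; -2 0 -105 0" --newtons 50

```text
clock: 26.78
ee_pos: [417.1, 221.0, 180.1]
ee_rot: [0.989, 0.148, 0.0, 0.0]
wrist_force: [0.2, -0.4, -1.7]
width: 43.8
grasp_force: 50.0
```

```bash
python3 go.py; python3 scan.py aft -85
python3 - <<'E'
import numpy as np,cv2
p=np.load('pics/scene_aft.npz')['p']
cv2.imwrite('pics/aft.png',cv2.resize(p[110:250,240:410],None,fx=4,fy=4,interpolation=cv2.INTER_CUBIC)[:,:,::-1])
E
```

```text
t 26.77 p [417.1 221.  180.1] yaw 16.99 tilt 0.01 w 43.8 gf 50.0 F [ 0.2 -0.4 -1.7] M [-0.04  0.05  0.02] q7 [-0.25  0.22 -0.42  2.05  0.12  0.89 -2.01]
tcp [417.1 221.  180.1] grip [417.1 221.  199.1] yaw 17.0
top 91 pitch,dx,dz,dy [-91.8  10.9  10.3  -3.4] med 1.37
scene 363 pitch,dx,dz,dy [-86.5  16.5   4.    1.3] med 0.93
```

View pics/aft.png

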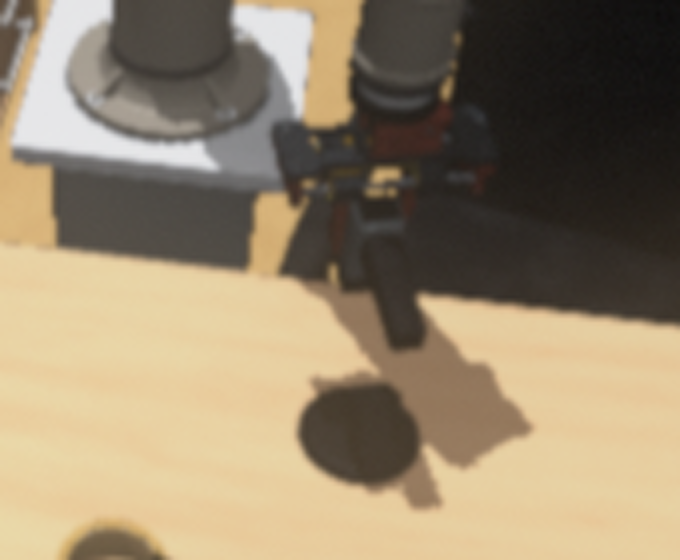

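The picture shows the handle lying roughly level, its foot end at (407,340) toward the camera, clear of the stand at (360,435). I'll check how far it slipped in the grip from the handle-foot position and top-surface slope.

```bash
cat > prof.py <<'E'
import sys
from h import *
tag=sys.argv[1]; off=float(sys.argv[2]) if len(sys.argv)>2 else 0
s=env.sense(); X=R.from_quat(s['ee_rot']).as_matrix(); yaw=np.degrees(np.arctan2(X[1,0],X[0,0]))+off
g=s['ee_pos']-19*X[:,2]; ox=R.from_euler('Z',yaw,degrees=True)
for n in("top","scene"):
    f=np.load(f"pics/{n}_{tag}.npz"); p,d=f['p'],f['d']; W=cloud(d,cams.camera_params(n)); L=ox.inv().apply((W-g).reshape(-1,3)).reshape(W.shape)
    m=(d>0)&(abs(L[...,1])<26)&(abs(L[...,2])<75)&(abs(L[...,0])<170)
    P=L[m]; print(n,'xmax',np.sort(P[:,0])[-6:].round(0))
    for a in range(-50,160,10):
        q=P[(P[:,0]>=a)&(P[:,0]<a+10)]
        if len(q)>3: print(a,len(q),'z 2/50/95%',np.percentile(q[:,2],[2,50,95]).round(0),'y',np.percentile(q[:,1],[3,97]).round(0))
E
python3 prof.py aft
```

```text
top xmax [128. 129. 132. 132. 133. 136.]
-20 8 z 2/50/95% [-35.  -9.  22.] y [-26.  25.]
-10 106 z 2/50/95% [-39.  -6.  42.] y [-25.  21.]
0 7 z 2/50/95% [-22.  36.  39.] y [-24.  11.]
100 5 z 2/50/95% [ 8. 19. 22.] y [10. 13.]
110 4 z 2/50/95% [ 6. 15. 26.] y [ 7. 13.]
120 7 z 2/50/95% [ 9. 20. 22.] y [ 4. 14.]
130 4 z 2/50/95% [15. 18. 22.] y [ 7. 13.]
scene xmax [141. 141. 141. 143. 143. 144.]
-10 6 z 2/50/95% [-33.  35.  55.] y [-19.  25.]
0 18 z 2/50/95% [-40.  40.  66.] y [-24.  25.]
10 65 z 2/50/95% [-38.  37.  51.] y [-25.  24.]
20 60 z 2/50/95% [-41.  38.  73.] y [-23.  22.]
30 124 z 2/50/95% [-47.  24.  45.] y [-23.  20.]
40 35 z 2/50/95% [ 5. 26. 37.] y [-16.  14.]
50 26 z 2/50/95% [ 7. 23. 29.] y [-16.  13.]
60 27 z 2/50/95% [10. 23. 26.] y [-16.  14.]
70 32 z 2/50/95% [ 2. 22. 27.] y [-16.  12.]
80 26 z 2/50/95% [ 0. 20. 23.] y [-14.  13.]
90 28 z 2/50/95% [ 2. 19. 22.] y [-15.  13.]
100 25 z 2/50/95% [ 7. 20. 22.] y [-15.  14.]
110 24 z 2/50/95% [ 4. 19. 22.] y [-15.  10.]
120 27 z 2/50/95% [-1. 18. 20.] y [-14.  13.]
130 45 z 2/50/95% [-7. 12. 18.] y [-14.  13.]
140 18 z 2/50/95% [-2.  8. 16.] y [-12.   8.]
```

```bash
python3 go.py 567,-423,209,17
python3 - <<'E'
from h import *
f=np.load('pics/scene_stk.npz'); p,d=f['p'],f['d']; W=cloud(d,cams.camera_params('scene'))
m=(d>0)&(abs(W[...,0]-551)<75)&(abs(W[...,1]+411)<60)&(W[...,2]>60)&(W[...,2]<80)
hsv=cv2.cvtColor(p,cv2.COLOR_RGB2HSV); w=m&(hsv[...,1]<70)
P=W[w]; print(w.sum(),P.mean(0),cv2.minAreaRect(P[:,:2].astype(np.float32)))
E
```

```text
t 26.88 p [416.7 220.8 179.2] yaw 17.0 tilt 0.1 w 43.8 gf 50.0 F [-0.7  0.1 -1.6] M [-0.01  0.01 -0.02] q7 [-0.25  0.23 -0.42  2.05  0.12  0.89 -2.01]
567,-423,209,17 -> [-44.5 659.6 -29.4] -0.0
99 [ 571.88897874 -417.74076007   68.53841135] ((557.766845703125, -392.32525634765625), (72.43167877197266, 144.2020263671875), 55.4801139831543)
```

>>> move_arm --series "-1 10 -5 0; -2 28 -12 0; -3 52 -20 0; -5 80 -28 0; -7 112 -33 0; -10 146 -35 0; -12 182 -35 0; -15 218 -35 0; -17 254 -35 0; -20 290 -35 0; -22 326 -35 0; -25 362 -35 0"

```text
clock: 28.38
ee_pos: [498.8, -134.0, 214.7]
ee_rot: [0.989, 0.148, -0.0, -0.0]
wrist_force: [0.7, -0.4, -1.7]
width: 43.7
grasp_force: 50.0
```

>>> move_arm --series "-2 36 0 0; -5 72 0 0; -7 108 0 0; -10 144 0 0; -12 180 0 0; -15 212 0 0; -17 240 0 0; -18 262 0 0; -19 278 0 0; -19.5 290 0 0; -19.5 296 0 0; -19.5 297.6 0 0"

```text
clock: 29.88
ee_pos: [567.6, -422.4, 215.0]
ee_rot: [0.989, 0.148, -0.0, -0.0]
wrist_force: [0.1, 0.3, -2.1]
width: 44.0
grasp_force: 50.0
```

```bash
python3 go.py 567,-423,209,17; python3 scan.py fin -87; python3 prof.py fin
```

```text
t 29.88 p [ 567.6 -422.4  215. ] yaw 17.02 tilt 0.02 w 44.0 gf 50.0 F [ 0.1  0.3 -2.1] M [ 0.02  0.02 -0.04] q7 [ 0.57  0.54 -0.03  1.47  0.02  1.13 -0.74]
567,-423,209,17 -> [-0.8  0.4  6. ] 0.0
tcp [ 567.6 -422.4  215. ] grip [ 567.6 -422.4  234. ] yaw 17.0
top 109 pitch,dx,dz,dy [-84.7  11.4  10.2  -1.3] med 1.69
scene 322 pitch,dx,dz,dy [-86.8  16.6   3.9   0.6] med 1.04
top xmax [135. 135. 135. 136. 138. 138.]
0 5 z 2/50/95% [-39. -36. -31.] y [20. 25.]
10 4 z 2/50/95% [-43. -37. -30.] y [21. 24.]
20 6 z 2/50/95% [-45. -37. -30.] y [21. 25.]
60 16 z 2/50/95% [24. 28. 33.] y [-12.  11.]
70 19 z 2/50/95% [ 8. 23. 29.] y [-15.  16.]
80 27 z 2/50/95% [ 3. 24. 28.] y [-12.  16.]
90 18 z 2/50/95% [-1. 21. 25.] y [-12.  15.]
100 24 z 2/50/95% [ 4. 21. 26.] y [-10.  16.]
110 19 z 2/50/95% [ 4. 19. 27.] y [-13.  15.]
120 22 z 2/50/95% [ 4. 20. 25.] y [-10.  17.]
130 15 z 2/50/95% [-5. 15. 20.] y [-15.  13.]
scene xmax [141. 141. 141. 142. 142. 143.]
-10 10 z 2/50/95% [27. 35. 59.] y [-23.   5.]
0 18 z 2/50/95% [-39.  38.  67.] y [-23.  24.]
10 68 z 2/50/95% [-36.  39.  47.] y [-25.  26.]
20 61 z 2/50/95% [-37.  40.  74.] y [-19.  23.]
30 139 z 2/50/95% [-49.  26.  72.] y [-21.  24.]
40 30 z 2/50/95% [ 4. 25. 35.] y [-11.  18.]
50 30 z 2/50/95% [ 1. 23. 28.] y [-13.  17.]
60 27 z 2/50/95% [ 7. 24. 27.] y [-12.  18.]
70 36 z 2/50/95% [ 4. 20. 24.] y [-12.  18.]
80 27 z 2/50/95% [-2. 20. 24.] y [-9. 16.]
90 24 z 2/50/95% [ 7. 18. 21.] y [-11.  16.]
100 29 z 2/50/95% [ 4. 18. 23.] y [-13.  16.]
110 23 z 2/50/95% [ 0. 17. 20.] y [-10.  16.]
120 32 z 2/50/95% [-2. 17. 21.] y [-11.  17.]
130 51 z 2/50/95% [-6. 11. 20.] y [-12.  16.]
140 20 z 2/50/95% [-4.  7. 16.] y [-10.  11.]
```

>>> move_arm --series "-0.5 0.4 2 0; -0.8 0.4 5 0; -0.8 0.4 7.5 0; -0.8 0.4 8 0; -0.8 0.4 8 0; -0.8 0.4 8 0; -0.8 0.4 8 0; -0.8 0.4 8 0; -0.8 0.4 8 0; -0.8 0.4 8 0"

```text
clock: 31.22
ee_pos: [566.9, -423.1, 207.1]
ee_rot: [0.989, 0.148, 0.0, 0.0]
wrist_force: [0.0, 0.4, -1.9]
width: 43.5
grasp_force: 50.0
```

```bash
python3 go.py; python3 scan.py end -87
python3 - <<'E'
from h import *
print(abs(env.sense()['joint_velocities']).max())
f=np.load('pics/scene_end.npz'); p=f['p']
cv2.imwrite('pics/end.png',cv2.resize(p[60:260,80:300],None,fx=3,fy=3,interpolation=cv2.INTER_CUBIC)[:,:,::-1])
E
```

```text
t 31.23 p [ 566.9 -423.1  207.1] yaw 17.0 tilt 0.0 w 43.5 gf 50.0 F [ 0.   0.4 -1.9] M [ 0.03  0.03 -0.02] q7 [ 0.57  0.54 -0.03  1.48  0.02  1.12 -0.73]
tcp [ 566.9 -423.1  207.1] grip [ 566.9 -423.1  226.1] yaw 17.0
top 109 pitch,dx,dz,dy [-87.5  13.8   5.3  -1.7] med 1.53
scene 308 pitch,dx,dz,dy [-87.2  16.8   3.3   0.6] med 0.96
0.002832226508075585
```

View pics/end.png

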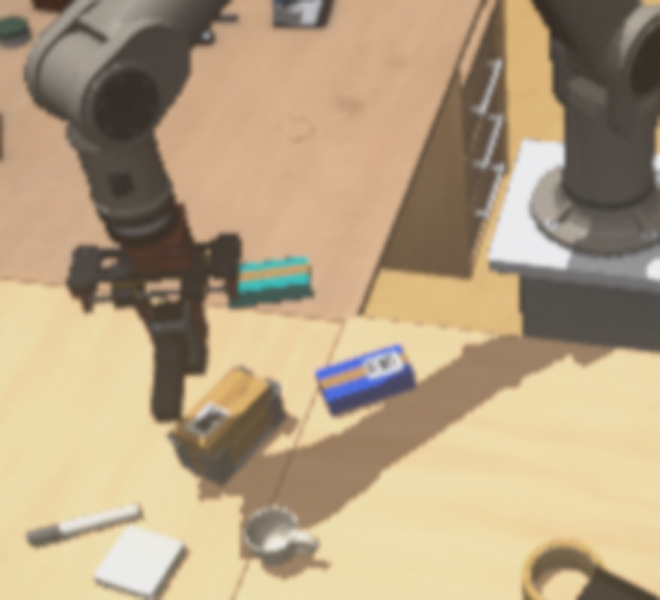

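The scanner is held motionless at (175,360) above the label (205,420), and the stack and bystanders are untouched. Both cameras put its pitch about 3° from straight down, with the window about 101 mm above the label.

```bash
python3 -c "
from workcell import sign_off; print(sign_off())"
```

```text
the job is handed in; nothing more can be done
None
```

Job handed in: both cartons are stacked label-up in the tray, and the scanner is held still about 10 cm above the label, window about 3° off straight down by camera; it slipped about 15 mm in the grip when I turned it against its stand.

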